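# Fetch the carton from behind the bottle and the box

### The arm

A 7-joint arm with a two-finger parallel gripper is mounted at the origin on a cart in front of the work surface, level with it; the furniture and walls round the work are solid. World frame = base frame: x ahead of the robot, y to its left, z up, the work surface at z = 0. Lengths are in mm, angles in rad, forces in N, time in s.
With the tool pointing down it reaches from about 425 to 875 mm from the base axis. Payload 8.4 kg.
Tool frame: the origin (TCP) lies between the finger pads; the fingertips stand 22 mm ahead of it and the grasp point (between the pads) lies 3 mm ahead of it; z points along the fingers, y is the line along which they close (so a half turn about z gives the same grasp; the last joint's range is limited). The gripper opens to 87 mm and grips with 3 to 60 N. Pads are 19 mm wide; open, the fingers measure 117 mm over their backs; the gripper's body (75 mm by 190 mm) begins 51 mm behind the grasp point.
Start: joints at [-1.226, 0.333, 0.04, 1.465, -0.013, 1.343, -0.059], TCP at [279.091, 587.003, 244.546] pointing down, gripper open.
Joint ranges: [-2.58, 2.58], [-0.38, 2.09], [-1.3, 1.39], [0.25, 2.4], [-1.5, 4.64], [0.08, 2.09], [-2.65, 2.65]. Speed limits (rad/s): [2.22, 2.22, 2.79, 2.79, 3.14, 3.14, 3.14].

### API

Orientations are given as a unit quaternion [w, x, y, z].
In Python, from plant import env gives the robot as it stands.
- The arm moves only by the tool play_rows, never from a script. Its argument "increments" is a list of rows, each an object of numbers: "x", "y", "z": the shift along the tool's x, y, z in m; "wx", "wy", "wz": the turn, a rotation vector about the tool's x, y, z in rad; "fingers": the opening, from 0 (shut) to 1 (fully open). A call has 1 to 20 rows; each row is the pose to reach, as a shift and turn from the pose commanded when the call began, along the tool's axes at that moment; what a row does not reach only later rows make up. A row lasts 1/10 s, in which the tool goes at most 50 mm and 8.59 degrees, less where a joint would pass 70% of its speed; a pose out of reach is approached as far as the arm can. A call with a gripper value outside its range is refused whole. The fingers move at their own pace and stop on an object; "grip_force" is the grip in N (left out, the last holds). Time passes only in rows, so rows that repeat a pose let the fingers close. It gives the time, the measured TCP pose, the force, the opening and the grip force at its end, in the units of the state.
- env.state(): the state, without advancing time (a new reading comes with each control period).
- env.capture(name): name is "scene" or "top"; returns (picture, depth): 420x560x3 uint8, red, green, blue; 420x560 float32, mm along the optical axis (not along the pixel's ray), 0 where there is no reading.
- env.camera_info(name): a dict with "intrinsics" (3x3 intrinsics, pixels), "k1" (the pictures are not rectified: a ray, as slopes to the right and down, at radius r is drawn at 1 + k1 r^2 times it, then the intrinsics apply), "R" (3x3) and "t" (3): a world point X has camera coordinates R X + t. Camera axes: x right, y down, z forward; pixel columns grow to the right and rows downward; lengths in mm; the calibration is good to about 2 mm. A picture is of the moment at which its call begins. camera_info takes no time and is no camera call.
- env.hand_in(): hands the job in; it is judged then, once.
The state is a dict: "clock": time; "q": joint angles; "qvel": joint speeds; "joint_efforts": joint torques, N m; "eef_pos": TCP position; "tool_rot": TCP orientation; "wrist_force": force on the tool from outside, world axes, zero at the start; "wrist_torque": the same for the moment, N m; "width": opening from 0.0 (shut) to 1.0 (fully open); "finger_force": force on a finger pad.
Only numpy, scipy, OpenCV 4.12 (cv2) and the standard library are available. Lean on these libraries where they do the work, as an engineer would, in place of code of your own. Each camera call takes 0.05 s, during which the arm holds its last target. There are 200 camera calls.

### The job

The small low carton at the back of the grey organiser tray has to go into the steel soap dish. First stand the bottle and the tall box, which are in the way in front of it, upright on the rubber mat while the carton stays where it is; then put the carton upright, as it stands now, lengthwise inside the dish, and after that put the bottle and the tall box each back on the very spot where it stood, the box turned the same way as before. Leave the dropper vial and the small lidded jar where they are, and knock nothing over.

Things in the scene. Friction and masses are not known exactly. Their poses are not given: they have to be found in the camera images.
- bottle: Slim teal cleaner bottle with a yellow cap, upright, 58 mm across and 208 mm tall; the cap is 37 mm across and takes up the top 30 mm (178 to 208 mm). Origin: centre of its underside, z up along the bottle. About 0.26 kg. Starts in the front half of the organiser tray, left or right. Remember its spot: it must come back there.
- tall_box: Tall blue box, upright, 111 mm along its own x, 66 mm along its own y, 149 mm tall (rigid). Origin: centre of its underside. About 0.29 kg. Starts in the front half of the organiser tray, beside the bottle, with its long side (own x) across the tray along the tray's y. Pinch it across the 66 mm. Remember its spot: it must come back there.
- carton: Small low white carton, 36 mm along its own x, 93 mm along its own y, 53 mm tall (rigid). Origin: centre of its underside. About 0.05 kg. Stands at the back of the organiser tray, behind the bottle and tall box, its length along the tray's y. Too long for a gripper to take lengthwise: pinch it across the 36 mm, which needs the room in front of it.
- vial: Small brown dropper vial with a black top, 33 mm across, 102 mm tall, loose in the back right (+x, -y) corner of the organiser tray. Origin: centre of its underside. To be left alone.
- lidded_jar: Small glass jar with a mustard-yellow lid, 42 mm across, 96 mm tall, loose on the rubber mat, about 60 mm beyond (+x of) its centre line. Origin: centre of its underside. To be left alone.
- organiser_tray: Grey plastic organiser tray, fixed, 200 mm along its x and 256 mm along its y, floor 4 mm thick, lip 14 mm high all round. It stands at the left, over the edge of the sink drainer, which is level with the worktop. Origin: centre of its underside on the worktop; x points to the back of the tray (away from the robot), y to its left.
- rubber_mat: Dark ribbed rubber mat, fixed, 180 mm along its x and 220 mm along its y, its top 5 mm above the worktop. Origin: centre of its underside. x points away from the robot. Its front half is free. A cupboard hangs behind (x over 0.58, z over 0.46, y under 0.15), its bar handle at x = 0.55, y = 0.11: carry things past along the front.
- steel_dish: Shallow dark-grey steel soap dish, fixed, outside 78 mm along its x and 136 mm along its y, inside 70 by 128 mm, floor 4 mm thick, rim 12 mm high. Origin: centre of its underside. The carton goes inside with its length along the dish's y.

How it is judged (in metres and radians):
On the way, in this order (a step that is already met when the one before it is completed fails the run):
1. the bottle and the tall box both stand upright on the rubber mat, let go, while the carton is still at its place in the tray (x of bottle in the frame of rubber_mat between -0.075 and 0.075 m and y of bottle in the frame of rubber_mat between -0.095 and 0.095 m and z of each of bottle, tall_box in the frame of rubber_mat below 0.012 m and angle between each of bottle, tall_box's own z axis and vertical below 0.12 rad and linear speed of each of bottle, tall_box below 0.03 m/s and contact force between the fingers and bottle below 0.2 N and x of tall_box in the frame of rubber_mat between -0.075 and 0.075 m and y of tall_box in the frame of rubber_mat between -0.095 and 0.095 m and contact force between the fingers and tall_box below 0.2 N and distance of carton from where it was at the start of the episode below 0.02 m), for 0.2 s.
2. the carton stands upright inside the steel dish, let go, while the bottle and the tall box still stand on the mat (x of carton in the frame of steel_dish between -0.02 and 0.02 m and y of carton in the frame of steel_dish between -0.022 and 0.022 m and z of carton in the frame of steel_dish below 0.01 m and angle between each of carton, bottle, tall_box's own z axis and vertical below 0.12 rad and linear speed of carton below 0.03 m/s and contact force between the fingers and carton below 0.2 N and x of bottle in the frame of rubber_mat between -0.075 and 0.075 m and y of bottle in the frame of rubber_mat between -0.095 and 0.095 m and z of each of bottle, tall_box in the frame of rubber_mat below 0.012 m and x of tall_box in the frame of rubber_mat between -0.075 and 0.075 m and y of tall_box in the frame of rubber_mat between -0.095 and 0.095 m), for 0.2 s.
At the end, for the whole second after the job is handed in: The carton stands upright and flat inside the dish, within about 20 mm of its centre; the bottle and the tall box stand upright, each within 15 mm of where it stood at the start, the box turned as before (within 0.3 rad, either way round); all released and at rest (distance of each of bottle, tall_box from where it was at the start of the episode below 0.015 m and angle between each of bottle, tall_box's own z axis and vertical below 0.1 rad and linear speed of each of bottle, tall_box, carton below 0.03 m/s and contact force between the fingers and bottle below 0.2 N and contact force between the fingers and tall_box below 0.2 N and angle between the x axis of tall_box and the y axis of organiser_tray, either way round below 0.3 rad and x of carton in the frame of steel_dish between -0.02 and 0.02 m and y of carton in the frame of steel_dish between -0.022 and 0.022 m and z of carton in the frame of steel_dish below 0.01 m and angle between carton's own z axis and vertical below 0.12 rad and contact force between the fingers and carton below 0.2 N); the robot touches nothing.
It fails at once if the dropper vial is shifted more than 20 mm or tipped (distance of vial from where it was at the start of the episode above 0.02 m or angle between vial's own z axis and vertical above 0.4 rad).
It fails at once if the lidded jar is shifted more than 20 mm or tipped (distance of lidded_jar from where it was at the start of the episode above 0.02 m or angle between lidded_jar's own z axis and vertical above 0.4 rad).
It fails at once if the bottle, the tall box or the carton is knocked over (angle between any of bottle, tall_box, carton's own z axis and vertical above 0.7 rad).
It also fails if it takes over 131 s, if anything falls off the work surface, if the arm or the gripper's body presses on something with over 40 N, if the wrist force passes 120 N, or if a joint passes its speed limit or range.

## Working session

There is one attempt and no reset: what is moved stays moved. The work goes in short steps, Python scripts to look and compute and a tool call to move; the robot and the scene stay as the last step left them, time stands still between calls to the robot, and variables do not carry over. Pictures are saved under pics/ and viewed, at most 14 in all, crops included, and the job is handed in when it is done.

Besides the shell and the picture viewer there is one more tool, called as a command line: name --argument value ..., lists and objects as JSON in quotes. play_rows: Moves the arm, as the interface text tells. Its arguments: {"type":"object","properties":{"increments":{"type":"array","items":{"type":"object","properties":{"x":{"type":"number"},"y":{"type":"number"},"z":{"type":"number"},"wx":{"type":"number"},"wy":{"type":"number"},"wz":{"type":"number"},"fingers":{"type":"number"}}}},"grip_force":{"type":"number"}},"required":["increments"]}

```bash
mkdir -p pics; ls
cat > h.py <<'E'
import numpy as np, cv2
from plant import env
def world(name,depth):
    c=env.camera_info(name);K=np.array(c["intrinsics"],float);h,w=depth.shape
    uv=np.stack(np.meshgrid(np.arange(w),np.arange(h)),-1).reshape(-1,1,2).astype(float)
    n=cv2.undistortPointsIter(uv,K,np.array([c["k1"],0,0,0,0.]),None,None,(3,50,1e-9)).reshape(h,w,2)
    P=np.dstack([n*depth[...,None],depth])
    W=(P-np.array(c["t"]))@np.array(c["R"])
    W[depth<=0]=np.nan
    return W
E
python3 - <<'E'
from h import *
for n in("scene","top"):
    im,d=env.capture(n); cv2.imwrite(f"pics/{n}0.png",im[...,::-1]); np.savez(f"{n}0.npz",im=im,d=d,W=world(n,d))
    c=env.camera_info(n); print(n,c, -np.array(c["R"]).T@np.array(c["t"]),(d>0).mean())
print(env.state())
E
```

```text
pics
scene {'intrinsics': array([[535.15509605,   0.        , 282.26256964],
       [  0.        , 535.15509605, 213.67372306],
       [  0.        ,   0.        ,   1.        ]]), 'k1': -0.19773416115227868, 'R': array([[-0.46229371, -0.88644599,  0.02231678],
       [-0.43543104,  0.20501518, -0.87656636],
       [ 0.77245346, -0.41494853, -0.48076332]]), 't': array([294.36795284, 250.73402936, 939.15987094])} [-480.19545903  599.2400184   664.72929062] 0.996156462585034
top {'intrinsics': array([[539.55597905,   0.        , 278.87067041],
       [  0.        , 539.55597905, 202.42861822],
       [  0.        ,   0.        ,   1.        ]]), 'k1': -0.15853727045645177, 'R': array([[ 0.02156337, -0.99947374,  0.0242337 ],
       [-0.99648297, -0.02344941, -0.08044761],
       [ 0.08097354, -0.02241375, -0.9964642 ]]), 't': array([  14.66642157,  525.59933811, 1182.73285297])} [ 427.6644613    53.49317816 1220.47874134] 0.9958673469387755
{'clock': 0.1, 'q': array([-1.22619956,  0.33380453,  0.03987464,  1.46620488, -0.01340475,
        1.34329592, -0.05848095]), 'qvel': array([ 0.0010143 , -0.0022248 , -0.00208654, -0.00216491,  0.00057033,
       -0.00242255,  0.00123374]), 'joint_efforts': array([ 4.84806747e-03, -6.57803679e+01,  1.34076945e+00, -4.04708183e+01,
       -5.94344269e-02,  4.09777346e-02,  5.53637972e-05]), 'eef_pos': array([278.94020952, 586.65972454, 243.76049944]), 'tool_rot': array([-1.14483713e-04,  2.20081398e-01,  9.75481243e-01, -7.14248514e-04]), 'wrist_force': array([-0.24928697, -0.13472132, -0.39193786]), 'wrist_torque': array([-0.01299643, -0.01162113,  0.09289173]), 'finger_force': 0.0, 'width': 0.9988602055591669}
```

View pics/scene0.png

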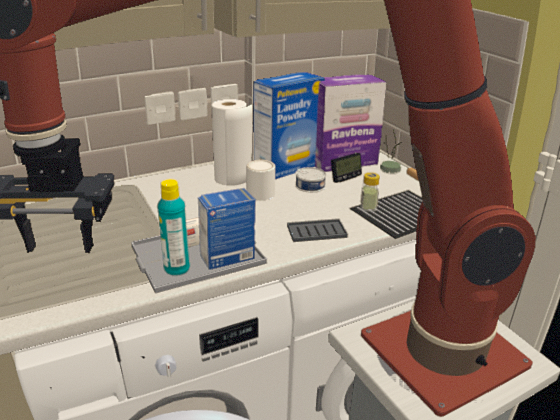

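View pics/top0.png

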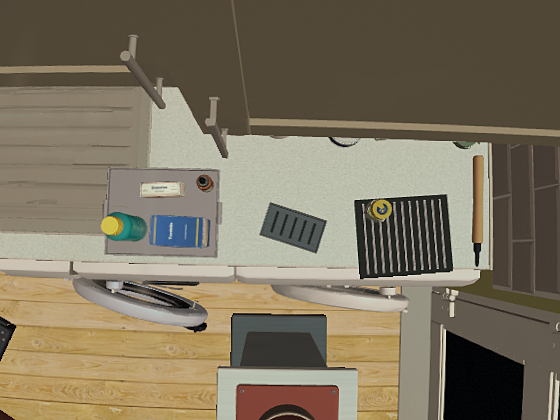

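The top view shows the bottle (122,228), box (180,231), carton (161,189), vial (205,183), the rotated dish (293,228), the mat (403,235) and the jar (380,210). The scene view shows the same items with the arm clear of them.

```bash
cat >> h.py <<'E'
def rect(P):
    r=cv2.minAreaRect(P[:,:2].astype(np.float32)); b=cv2.boxPoints(r)
    e=b[1]-b[0],b[2]-b[1]; L=max(e,key=np.linalg.norm)
    return np.round(r[0],1),np.round(sorted(map(np.linalg.norm,e)),1),round(np.degrees(np.arctan2(L[1],L[0]))%180,1)
def sel(W,lo,hi,zlo,zhi):
    with np.errstate(invalid='ignore'):
        m=(W[...,0]>lo[0])&(W[...,0]<hi[0])&(W[...,1]>lo[1])&(W[...,1]<hi[1])&(W[...,2]>zlo)&(W[...,2]<zhi)
    return m
E
python3 - <<'E'
from h import *
for n in("top","scene"):
    z=np.load(n+"0.npz");W=z["W"];hsv=cv2.cvtColor(z["im"],cv2.COLOR_RGB2HSV)
    print(n)
    for u,v in [(122,228),(110,226),(180,231),(161,189),(205,183),(293,228),(403,235),(380,210),(250,190),(140,210)] if n=="top" else []: print((u,v),W[v,u].round(0))
    if n=="top":
        T=W
    lo,hi=(350,150),(720,480)
    def rep(name,m):
        m=cv2.morphologyEx(m.astype(np.uint8),cv2.MORPH_OPEN,np.ones((2,2)))>0
        if m.sum()<8: print(name,"few",m.sum());return
        P=W[m]; print(name,m.sum(),*rect(P),"z",np.percentile(P[:,2],[2,50,98]).round(1))
    rep("bottle all",sel(W,lo,hi,30,230)&(hsv[...,0]>75)&(hsv[...,0]<98)&(hsv[...,1]>100))
    rep("cap top",sel(W,lo,hi,200,216))
    rep("boxtop",sel(W,lo,hi,143,155)&(hsv[...,0]>98)&(hsv[...,0]<125))
    rep("box sides",sel(W,lo,hi,30,155)&(hsv[...,0]>98)&(hsv[...,0]<125)&(hsv[...,1]>80))
    rep("carton top",sel(W,lo,hi,48,60)&((hsv[...,1]<70)))
    rep("vial top",sel(W,lo,hi,94,108)&(hsv[...,2]<110))
    rep("jar lid",sel(W,(350,-250),(700,0),90,108))
    rep("dish rim",sel(W,(400,-60),(620,150),8,18)&(hsv[...,2]<110))
    rep("mat",sel(W,(350,-330),(650,-60),2,9)&(hsv[...,2]<80))
    rep("tray",sel(W,(350,150),(720,480),2,20)&(hsv[...,2]<150))
    rep("tray rim",sel(W,(350,150),(720,480),10,18))
E
```

```text
top
(122, 228) [455. 331. 188.]
(110, 226) [458. 349. 210.]
(180, 231) [453. 224. 152.]
(161, 189) [546. 285.  55.]
(205, 183) [558. 186.  81.]
(293, 228) [469.  -7.   3.]
(403, 235) [ 459. -260.    2.]
(380, 210) [ 508. -185.  101.]
(250, 190) [554.  92.  -0.]
(140, 210) [502. 341.   2.]
bottle all 553 [443.4 357.7] [44.3 83.9] 131.7 z [nan nan nan]
cap top 269 [454.8 349.2] [19.2 38.6] 128.0 z [nan nan nan]
boxtop 779 [449.7 245.6] [ 61.7 135.8] 87.1 z [nan nan nan]
box sides 669 [450.6 230.8] [ 59.9 103. ] 88.2 z [nan nan nan]
carton top 456 [544.  291.7] [29.7 99.1] 93.4 z [37.2 57.2 61.6]
vial top 38 [517.9 255.9] [  9.5 170.4] 123.7 z [ 80.5  99.6 107.2]
jar lid 316 [ 514.7 -200.5] [32.2 65.4] 120.4 z [nan nan nan]
dish rim 28 [506.7  -9.7] [  3.2 103. ] 73.4 z [ 1.3  8.1 13.7]
mat 1903 [ 419.2 -227.4] [165.8 278.9] 111.4 z [nan nan nan]
tray 2411 [484.3 318.5] [249.2 351.2] 51.6 z [nan nan nan]
tray rim 424 [492.5 288.5] [199.2 266.9] 92.4 z [nan nan nan]
scene
bottle all 793 [582.3 287.6] [ 48.8 337.9] 154.2 z [nan nan nan]
cap top 188 [662.9 274.7] [ 31.7 474.7] 160.1 z [  1.3 208.7 214. ]
boxtop 317 [562.3 175.2] [ 61. 347.] 144.6 z [nan nan nan]
box sides 2151 [nan nan] [nan nan] nan z [nan nan nan]
carton top 196 [494.2 316.9] [ 94.6 119.1] 163.2 z [nan nan nan]
vial top 19 [444.6 374.3] [ 3.3 16.6] 27.1 z [ 94.2  98.  104.8]
jar lid 154 [ 571.9 -265.3] [ 37.1 243.2] 130.4 z [nan nan nan]
dish rim 141 [467.6  -5.7] [ 80.2 133.6] 71.7 z [nan nan nan]
mat 694 [ 320.5 -115.6] [104.5 565.4] 135.8 z [nan nan nan]
tray 1200 [496.8 293. ] [205.7 266.9] 90.2 z [nan nan nan]
tray rim 709 [494.  288.6] [202.2 275.2] 88.3 z [nan nan nan]
```

Run:
```python
from h import *
z=np.load("top0.npz");im=z["im"][...,::-1]
cv2.imwrite("pics/c1.png",cv2.resize(im[160:265,95:230],None,fx=5.6,fy=5.6,interpolation=cv2.INTER_CUBIC))
cv2.imwrite("pics/c2.png",cv2.resize(im[185:285,255:460],None,fx=3.9,fy=3.9,interpolation=cv2.INTER_CUBIC))
z=np.load("scene0.npz");im=z["im"][...,::-1]
cv2.imwrite("pics/c3.png",cv2.resize(im[175:290,130:270],None,fx=5,fy=5,interpolation=cv2.INTER_CUBIC))
```

```text
(no output)
```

View pics/c1.png

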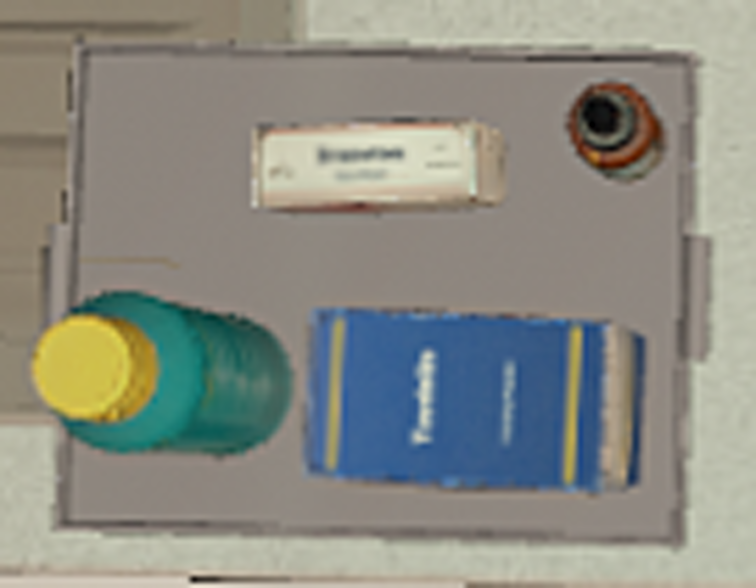

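View pics/c2.png

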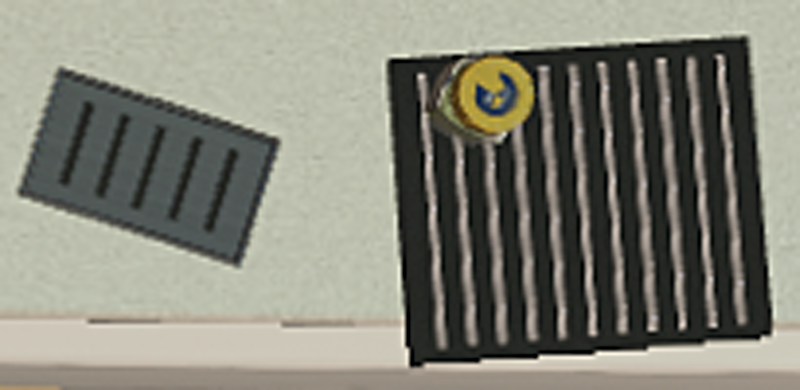

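View pics/c3.png

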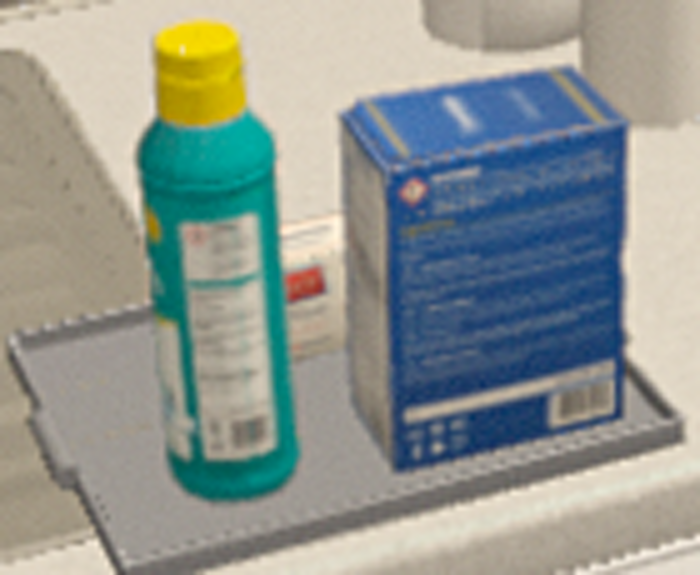

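Crop c1 corners: box top (312,310), (603,322), (599,489), (308,472); carton top (258,128), (475,126), (475,203), (258,207); cap centre (81,367). Crop c2: dish (62,70), (279,140), (238,265), (20,193); mat (388,60), (748,38), (771,333), (411,365); lid (495,93). Crop c3: box top (345,118), (575,68), (627,125), (388,165).

```bash
cat >> h.py <<'E'
def ray(name,uv):
    c=env.camera_info(name);K=np.array(c["intrinsics"],float);R=np.array(c["R"])
    n=cv2.undistortPointsIter(np.array(uv,float).reshape(-1,1,2),K,np.array([c["k1"],0,0,0,0.]),None,None,(3,50,1e-9)).reshape(-1,2)
    return -R.T@np.array(c["t"]),np.c_[n,np.ones(len(n))]@R
def plane(name,uv,z):
    o,d=ray(name,uv); return o+d*((z-o[2])/d[:,2])[:,None]
def tri(a,b):
    (o1,d1),(o2,d2)=ray("top",a),ray("scene",b);out=[]
    for p,q in zip(d1,d2):
        s=np.linalg.lstsq(np.c_[p,-q],o2-o1,rcond=None)[0];x,y=o1+s[0]*p,o2+s[1]*q
        out.append(np.r_[(x+y)/2,np.linalg.norm(x-y)])
    return np.array(out)
def cr(p,s,o): return (np.array(p,float)+.5)/s-.5+np.array(o)
E
python3 - <<'E'
from h import *
np.set_printoptions(suppress=True,precision=1)
A=lambda p:cr(p,5.6,(95,160)); B=lambda p:cr(p,3.9,(255,185)); C=lambda p:cr(p,5,(130,175))
box=[(312,310),(603,322),(599,489),(308,472)]
print("box tri",tri(A(box),C([(345,118),(575,68),(627,125),(388,165)])))
print("cap tri",tri(A([(81,367)]),C([(197,38)])))
def r(n,P): print(n,*rect(P),P.mean(0))
r("box",plane("top",A(box),153)); print(plane("top",A(box),153))
r("box scene",plane("scene",C([(345,118),(575,68),(627,125),(388,165)]),153))
P=plane("scene",C([(388,470),(622,415)]),4);print("box scene base front",P)
print("cap",plane("top",A([(81,367),(33,367),(129,367)]),212),"scene",plane("scene",C([(197,38)]),212))
c=[(258,128),(475,126),(475,203),(258,207)]
r("carton",plane("top",A(c),57));r("tray",plane("top",A([(78,46),(693,60),(680,543),(57,525)]),14))
print("vial",plane("top",A([(605,110)]),106))
r("dish",plane("top",B([(62,70),(279,140),(238,265),(20,193)]),12));r("mat",plane("top",B([(388,60),(748,38),(771,333),(411,365)]),5))
print("jar",plane("top",B([(495,93)]),101))
for n in("top","scene"):
    z=np.load(n+"0.npz");W=z["W"]
    print(n,[(k,np.nanmedian(W[sel(W,(x-a,y-b),(x+a,y+b),lo,hi)],0)) for k,x,y,a,b,lo,hi in[("cap",456,348,14,14,190,230),("box",451,235,25,45,140,170),("cart",547,288,12,35,40,70),("tray",500,340,20,12,-5,25),("mat",430,-240,40,40,-9,30)]])
E
```

```text
box tri [[483.1 284.2 150.    2.4]
 [481.  179.3 152.5   3.1]
 [422.6 180.1 151.8   0.6]
 [426.2 284.1 154.7   1. ]]
cap tri [[459.2 350.4 210.9   0.1]]
box [453.1 232.4] [ 59.  105.4] 89.1 [453.5 232.3 153. ]
[[483.4 284.6 153. ]
 [481.7 180.6 153. ]
 [422.7 180.2 153. ]
 [426.  283.9 153. ]]
box scene [451.8 232.8] [ 58.7 106.5] 87.7 [451.4 232.  153. ]
box scene base front [[431.6 290.2   4. ]
 [427.5 180.4   4. ]]
cap [[459.1 350.2 212. ]
 [458.7 366.8 212. ]
 [459.6 333.6 212. ]] scene [[456.8 351.  212. ]]
carton [545.1 286.4] [30.9 85.3] 92.4 [544.9 286.4  57. ]
tray [498.6 289.9] [194.1 252.3] 90.0 [498.4 290.   14. ]
vial [[562.9 188.1 106. ]]
dish [470.7  -6.7] [ 75.8 132.1] 73.0 [470.4  -6.7  12. ]
mat [ 457.2 -261.3] [177.6 217.5] 95.1 [ 457.3 -261.     5. ]
jar [[ 511.  -187.8  101. ]]
top [('cap', array([457.4, 347.2, 209.3])), ('box', array([451.3, 235.3, 154. ])), ('cart', array([547.2, 287.5,  57.9])), ('tray', array([502. , 339.1,   2.7])), ('mat', array([ 430.5, -240.3,    3.8]))]
scene [('cap', array([446.5, 348.9, 209.6])), ('box', array([449.7, 238.8, 156.3])), ('cart', array([546.2, 281. ,  59.9])), ('tray', array([nan, nan, nan])), ('mat', array([ 431.7, -236.3,    6.6]))]
  return np.nanmean(a, axis, out=out, keepdims=keepdims)
```

play_rows --increments '[{"z":-0.03,"fingers":1},{"z":-0.05,"fingers":1},{"x":-0.08,"y":-0.06,"z":-0.05,"wz":0.15},{"x":-0.11,"y":-0.09,"z":-0.05,"wz":0.3},{"x":-0.14,"y":-0.12,"z":-0.05,"wz":0.45},{"x":-0.18,"y":-0.15,"z":-0.05,"wz":0.6},{"x":-0.22,"y":-0.18,"z":-0.05,"wz":0.75},{"x":-0.26,"y":-0.21,"z":-0.05,"wz":0.9},{"x":-0.29,"y":-0.23,"z":-0.05,"wz":1.0},{"x":-0.309,"y":-0.246,"z":-0.05,"wz":1.127},{"x":-0.309,"y":-0.246,"z":-0.05,"wz":1.127},{"x":-0.309,"y":-0.246,"z":-0.05,"wz":1.127},{"x":-0.309,"y":-0.246,"z":-0.05,"wz":1.127},{"x":-0.309,"y":-0.246,"z":-0.05,"wz":1.127}]'

```text
validation failed for argument at $.in...
```

play_rows --increments '[{"x":0,"y":0,"z":-0.03,"wx":0,"wy":0,"wz":0,"fingers":1},{"x":0,"y":0,"z":-0.05,"wx":0,"wy":0,"wz":0,"fingers":1}]'

```text
clock: 0.3
eef_pos: [279.0, 586.8, 295.1]
tool_rot: [-0.0, 0.22, 0.975, -0.0]
wrist_force: [0.8, 0.5, -0.6]
width: 0.997
finger_force: 0.0
```

play_rows --increments '[{"x":-0.04,"y":-0.03,"z":0,"wx":0,"wy":0,"wz":0.15,"fingers":1},{"x":-0.08,"y":-0.06,"z":0,"wx":0,"wy":0,"wz":0.3,"fingers":1},{"x":-0.12,"y":-0.095,"z":0,"wx":0,"wy":0,"wz":0.45,"fingers":1},{"x":-0.16,"y":-0.125,"z":0,"wx":0,"wy":0,"wz":0.6,"fingers":1},{"x":-0.2,"y":-0.16,"z":0,"wx":0,"wy":0,"wz":0.75,"fingers":1},{"x":-0.24,"y":-0.19,"z":0,"wx":0,"wy":0,"wz":0.9,"fingers":1},{"x":-0.28,"y":-0.22,"z":0,"wx":0,"wy":0,"wz":1.0,"fingers":1},{"x":-0.3,"y":-0.24,"z":0,"wx":0,"wy":0,"wz":1.1,"fingers":1},{"x":-0.309,"y":-0.246,"z":0,"wx":0,"wy":0,"wz":1.127,"fingers":1},{"x":-0.309,"y":-0.246,"z":0,"wx":0,"wy":0,"wz":1.127,"fingers":1},{"x":-0.309,"y":-0.246,"z":0,"wx":0,"wy":0,"wz":1.127,"fingers":1},{"x":-0.309,"y":-0.246,"z":0,"wx":0,"wy":0,"wz":1.127,"fingers":1}]'

```text
clock: 1.5
eef_pos: [451.6, 233.9, 294.2]
tool_rot: [-0.0, 0.706, 0.708, -0.0]
wrist_force: [-0.4, 0.5, -0.8]
width: 1.0
finger_force: 0.0
```

play_rows --increments '[{"x":-0.001,"y":0.001,"z":0.03,"wx":0,"wy":0,"wz":0,"fingers":1},{"x":-0.001,"y":0.001,"z":0.06,"wx":0,"wy":0,"wz":0,"fingers":1},{"x":-0.001,"y":0.001,"z":0.09,"wx":0,"wy":0,"wz":0,"fingers":1},{"x":-0.001,"y":0.001,"z":0.11,"wx":0,"wy":0,"wz":0,"fingers":1},{"x":-0.001,"y":0.001,"z":0.125,"wx":0,"wy":0,"wz":0,"fingers":1},{"x":-0.001,"y":0.001,"z":0.14,"wx":0,"wy":0,"wz":0,"fingers":1},{"x":-0.001,"y":0.001,"z":0.155,"wx":0,"wy":0,"wz":0,"fingers":1},{"x":-0.001,"y":0.001,"z":0.17,"wx":0,"wy":0,"wz":0,"fingers":1},{"x":-0.001,"y":0.001,"z":0.176,"wx":0,"wy":0,"wz":0,"fingers":1},{"x":-0.001,"y":0.001,"z":0.176,"wx":0,"wy":0,"wz":0,"fingers":1}]'

```text
clock: 2.5
eef_pos: [452.7, 231.8, 117.8]
tool_rot: [-0.0, 0.706, 0.708, -0.001]
wrist_force: [-0.1, -0.1, 0.6]
width: 1.002
finger_force: 0.0
```

play_rows --increments '[{"x":0,"y":0,"z":0,"wx":0,"wy":0,"wz":0,"fingers":0.6},{"x":0,"y":0,"z":0,"wx":0,"wy":0,"wz":0,"fingers":0.6},{"x":0,"y":0,"z":0,"wx":0,"wy":0,"wz":0,"fingers":0.6},{"x":0,"y":0,"z":0,"wx":0,"wy":0,"wz":0,"fingers":0.6},{"x":0,"y":0,"z":0,"wx":0,"wy":0,"wz":0,"fingers":0.6},{"x":0,"y":0,"z":0,"wx":0,"wy":0,"wz":0,"fingers":0.6}]' --grip_force 25

```text
clock: 3.1
eef_pos: [453.7, 231.4, 119.1]
tool_rot: [-0.0, 0.707, 0.707, 0.0]
wrist_force: [-1.5, 0.1, 5.8]
width: 0.756
finger_force: 24.9
```

play_rows --increments '[{"x":0,"y":0,"z":-0.01,"wx":0,"wy":0,"wz":0,"fingers":0.6},{"x":0,"y":0,"z":-0.025,"wx":0,"wy":0,"wz":0,"fingers":0.6},{"x":0,"y":0,"z":-0.04,"wx":0,"wy":0,"wz":0,"fingers":0.6},{"x":0,"y":0,"z":-0.05,"wx":0,"wy":0,"wz":0,"fingers":0.6},{"x":0,"y":0,"z":-0.05,"wx":0,"wy":0,"wz":0,"fingers":0.6}]'

```text
clock: 3.6
eef_pos: [454.1, 231.5, 169.9]
tool_rot: [0.0, 0.707, 0.707, 0.001]
wrist_force: [0.6, -0.3, -3.4]
width: 0.756
finger_force: 24.9
```

play_rows --increments '[{"x":-0.01,"y":0,"z":0,"wx":0,"wy":0,"wz":0,"fingers":0.6},{"x":-0.03,"y":0,"z":0,"wx":0,"wy":0,"wz":0,"fingers":0.6},{"x":-0.06,"y":0,"z":0,"wx":0,"wy":0,"wz":0,"fingers":0.6},{"x":-0.09,"y":0,"z":0,"wx":0,"wy":0,"wz":0,"fingers":0.6},{"x":-0.12,"y":0,"z":0,"wx":0,"wy":0,"wz":0,"fingers":0.6},{"x":-0.15,"y":0,"z":0,"wx":0,"wy":0,"wz":0,"fingers":0.6},{"x":-0.18,"y":0,"z":0,"wx":0,"wy":0,"wz":0,"fingers":0.6},{"x":-0.21,"y":0,"z":0,"wx":0,"wy":0,"wz":0,"fingers":0.6},{"x":-0.24,"y":0,"z":0,"wx":0,"wy":0,"wz":0,"fingers":0.6},{"x":-0.27,"y":0,"z":0,"wx":0,"wy":0,"wz":0,"fingers":0.6},{"x":-0.29,"y":0,"z":0,"wx":0,"wy":0,"wz":0,"fingers":0.6},{"x":-0.3,"y":0,"z":0,"wx":0,"wy":0,"wz":0,"fingers":0.6},{"x":-0.3,"y":0,"z":0,"wx":0,"wy":0,"wz":0,"fingers":0.6}]'

```text
clock: 4.9
eef_pos: [452.6, -70.7, 168.1]
tool_rot: [-0.0, 0.708, 0.706, -0.0]
wrist_force: [-0.0, 0.6, -2.6]
width: 0.758
finger_force: 24.9
```

play_rows --increments '[{"x":-0.01,"y":0,"z":0,"wx":0,"wy":0,"wz":0,"fingers":0.6},{"x":-0.03,"y":0,"z":0,"wx":0,"wy":0,"wz":0,"fingers":0.6},{"x":-0.06,"y":0,"z":0,"wx":0,"wy":0,"wz":0,"fingers":0.6},{"x":-0.09,"y":0,"z":0,"wx":0,"wy":0,"wz":0,"fingers":0.6},{"x":-0.12,"y":-0.003,"z":0,"wx":0,"wy":0,"wz":0,"fingers":0.6},{"x":-0.15,"y":-0.006,"z":0,"wx":0,"wy":0,"wz":0,"fingers":0.6},{"x":-0.18,"y":-0.01,"z":0,"wx":0,"wy":0,"wz":0,"fingers":0.6},{"x":-0.21,"y":-0.014,"z":0,"wx":0,"wy":0,"wz":0,"fingers":0.6},{"x":-0.23,"y":-0.016,"z":0,"wx":0,"wy":0,"wz":0,"fingers":0.6},{"x":-0.238,"y":-0.016,"z":0,"wx":0,"wy":0,"wz":0,"fingers":0.6},{"x":-0.238,"y":-0.016,"z":0,"wx":0,"wy":0,"wz":0,"fingers":0.6},{"x":-0.238,"y":-0.016,"z":0.02,"wx":0,"wy":0,"wz":0,"fingers":0.6},{"x":-0.238,"y":-0.016,"z":0.035,"wx":0,"wy":0,"wz":0,"fingers":0.6},{"x":-0.238,"y":-0.016,"z":0.04,"wx":0,"wy":0,"wz":0,"fingers":0.6},{"x":-0.238,"y":-0.016,"z":0.044,"wx":0,"wy":0,"wz":0,"fingers":0.6},{"x":-0.238,"y":-0.016,"z":0.044,"wx":0,"wy":0,"wz":0,"fingers":0.6},{"x":-0.238,"y":-0.016,"z":0.044,"wx":0,"wy":0,"wz":0,"fingers":0.6}]'

```text
clock: 6.6
eef_pos: [437.8, -306.9, 125.0]
tool_rot: [0.0, 0.707, 0.707, 0.0]
wrist_force: [0.5, 0.0, -2.1]
width: 0.761
finger_force: 24.9
```

play_rows --increments '[{"x":0,"y":0,"z":0.002,"wx":0,"wy":0,"wz":0,"fingers":0.6},{"x":0,"y":0,"z":0.004,"wx":0,"wy":0,"wz":0,"fingers":0.6},{"x":0,"y":0,"z":0.005,"wx":0,"wy":0,"wz":0,"fingers":0.6},{"x":0,"y":0,"z":0.005,"wx":0,"wy":0,"wz":0,"fingers":0.6}]'

```text
clock: 7.0
eef_pos: [437.6, -306.9, 120.1]
tool_rot: [0.0, 0.707, 0.707, 0.0]
wrist_force: [-2.3, 1.1, 4.3]
width: 0.758
finger_force: 24.9
```

play_rows --increments '[{"x":0,"y":0,"z":0,"wx":0,"wy":0,"wz":0,"fingers":0.85},{"x":0,"y":0,"z":0,"wx":0,"wy":0,"wz":0,"fingers":1},{"x":0,"y":0,"z":0,"wx":0,"wy":0,"wz":0,"fingers":1},{"x":0,"y":0,"z":0,"wx":0,"wy":0,"wz":0,"fingers":1},{"x":0,"y":0,"z":-0.01,"wx":0,"wy":0,"wz":0,"fingers":1},{"x":0,"y":0,"z":-0.03,"wx":0,"wy":0,"wz":0,"fingers":1},{"x":0,"y":0,"z":-0.06,"wx":0,"wy":0,"wz":0,"fingers":1},{"x":0,"y":0,"z":-0.1,"wx":0,"wy":0,"wz":0,"fingers":1},{"x":0,"y":0,"z":-0.14,"wx":0,"wy":0,"wz":0,"fingers":1},{"x":0,"y":0,"z":-0.17,"wx":0,"wy":0,"wz":0,"fingers":1},{"x":0,"y":0,"z":-0.17,"wx":0,"wy":0,"wz":0,"fingers":1}]'

```text
clock: 8.1
eef_pos: [438.8, -308.3, 294.3]
tool_rot: [0.003, 0.707, 0.707, 0.002]
wrist_force: [0.8, -0.2, -0.3]
width: 0.999
finger_force: 0.0
```

Run:
```python
from h import *
im,d=env.capture("top"); cv2.imwrite("pics/t1.png",cv2.resize(im[150:290,80:480,::-1],None,fx=2,fy=2))
```

```text
(no output)
```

View pics/t1.png

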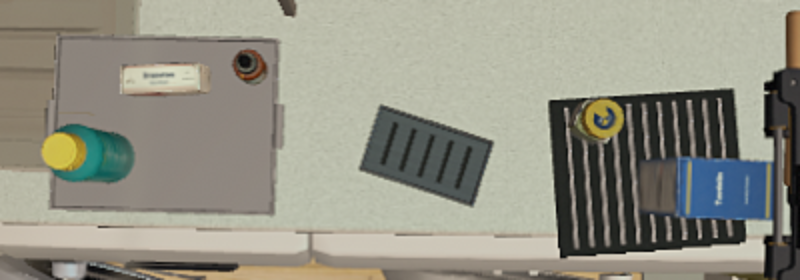

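play_rows --increments '[{"x":0.02,"y":0.005,"z":0,"wx":0,"wy":0,"wz":0,"fingers":1},{"x":0.06,"y":0.01,"z":0,"wx":0,"wy":0,"wz":0,"fingers":1},{"x":0.1,"y":0.015,"z":0,"wx":0,"wy":0,"wz":0,"fingers":1},{"x":0.14,"y":0.019,"z":0,"wx":0,"wy":0,"wz":0,"fingers":1},{"x":0.18,"y":0.019,"z":0,"wx":0,"wy":0,"wz":0,"fingers":1},{"x":0.22,"y":0.019,"z":0,"wx":0,"wy":0,"wz":0,"fingers":1},{"x":0.26,"y":0.019,"z":0,"wx":0,"wy":0,"wz":0,"fingers":1},{"x":0.3,"y":0.019,"z":0,"wx":0,"wy":0,"wz":0,"fingers":1},{"x":0.34,"y":0.019,"z":0,"wx":0,"wy":0,"wz":0,"fingers":1},{"x":0.38,"y":0.019,"z":0,"wx":0,"wy":0,"wz":0,"fingers":1},{"x":0.42,"y":0.019,"z":0,"wx":0,"wy":0,"wz":0,"fingers":1},{"x":0.46,"y":0.019,"z":0,"wx":0,"wy":0,"wz":0,"fingers":1},{"x":0.5,"y":0.019,"z":0,"wx":0,"wy":0,"wz":0,"fingers":1},{"x":0.54,"y":0.019,"z":0,"wx":0,"wy":0,"wz":0,"fingers":1},{"x":0.58,"y":0.019,"z":0,"wx":0,"wy":0,"wz":0,"fingers":1},{"x":0.62,"y":0.019,"z":0,"wx":0,"wy":0,"wz":0,"fingers":1},{"x":0.65,"y":0.019,"z":0,"wx":0,"wy":0,"wz":0,"fingers":1},{"x":0.658,"y":0.019,"z":0,"wx":0,"wy":0,"wz":0,"fingers":1},{"x":0.658,"y":0.019,"z":0,"wx":0,"wy":0,"wz":0,"fingers":1},{"x":0.658,"y":0.019,"z":0,"wx":0,"wy":0,"wz":0,"fingers":1}]'

```text
clock: 10.15
eef_pos: [456.9, 349.6, 289.1]
tool_rot: [0.0, 0.708, 0.707, -0.001]
wrist_force: [-0.2, -0.7, 0.1]
width: 0.998
finger_force: 0.0
```

play_rows --increments '[{"x":0.001,"y":0.001,"z":0.02,"wx":0,"wy":0,"wz":0,"fingers":1},{"x":0.001,"y":0.001,"z":0.04,"wx":0,"wy":0,"wz":0,"fingers":1},{"x":0.001,"y":0.001,"z":0.055,"wx":0,"wy":0,"wz":0,"fingers":0.9},{"x":0.001,"y":0.001,"z":0.07,"wx":0,"wy":0,"wz":0,"fingers":0.8},{"x":0.001,"y":0.001,"z":0.08,"wx":0,"wy":0,"wz":0,"fingers":0.7},{"x":0.001,"y":0.001,"z":0.084,"wx":0,"wy":0,"wz":0,"fingers":0.6},{"x":0.001,"y":0.001,"z":0.084,"wx":0,"wy":0,"wz":0,"fingers":0.55},{"x":0.001,"y":0.001,"z":0.084,"wx":0,"wy":0,"wz":0,"fingers":0.55}]'

```text
clock: 10.95
eef_pos: [457.8, 352.4, 206.2]
tool_rot: [0.0, 0.707, 0.707, 0.0]
wrist_force: [0.1, -0.9, -0.7]
width: 0.58
finger_force: 0.0
```

play_rows --increments '[{"x":0,"y":0,"z":0,"wx":0,"wy":0,"wz":0,"fingers":0.47},{"x":0,"y":0,"z":0,"wx":0,"wy":0,"wz":0,"fingers":0.44},{"x":0,"y":0,"z":0,"wx":0,"wy":0,"wz":0,"fingers":0.41},{"x":0,"y":0,"z":0,"wx":0,"wy":0,"wz":0,"fingers":0.3},{"x":0,"y":0,"z":0,"wx":0,"wy":0,"wz":0,"fingers":0.3},{"x":0,"y":0,"z":0,"wx":0,"wy":0,"wz":0,"fingers":0.3}]' --grip_force 30

```text
clock: 11.55
eef_pos: [457.8, 352.2, 205.9]
tool_rot: [0.0, 0.707, 0.707, 0.0]
wrist_force: [0.5, -0.1, 1.5]
width: 0.418
finger_force: 30.0
```

play_rows --increments '[{"x":0,"y":0,"z":-0.008,"wx":0,"wy":0,"wz":0,"fingers":0.3},{"x":0,"y":0,"z":-0.02,"wx":0,"wy":0,"wz":0,"fingers":0.3},{"x":0,"y":0,"z":-0.032,"wx":0,"wy":0,"wz":0,"fingers":0.3},{"x":0,"y":0,"z":-0.04,"wx":0,"wy":0,"wz":0,"fingers":0.3},{"x":0,"y":0,"z":-0.04,"wx":0,"wy":0,"wz":0,"fingers":0.3}]'

```text
clock: 12.05
eef_pos: [458.1, 352.6, 247.4]
tool_rot: [-0.0, 0.707, 0.707, 0.001]
wrist_force: [0.0, 0.9, -2.4]
width: 0.419
finger_force: 30.0
```

play_rows --increments '[{"x":-0.008,"y":0,"z":0,"wx":0,"wy":0,"wz":0,"fingers":0.3},{"x":-0.02,"y":0,"z":0,"wx":0,"wy":0,"wz":0,"fingers":0.3},{"x":-0.04,"y":0,"z":0,"wx":0,"wy":0,"wz":0,"fingers":0.3},{"x":-0.06,"y":0,"z":0,"wx":0,"wy":0,"wz":0,"fingers":0.3},{"x":-0.08,"y":0,"z":0,"wx":0,"wy":0,"wz":0,"fingers":0.3},{"x":-0.1,"y":0,"z":0,"wx":0,"wy":0,"wz":0,"fingers":0.3},{"x":-0.12,"y":0,"z":0,"wx":0,"wy":0,"wz":0,"fingers":0.3},{"x":-0.14,"y":0,"z":0,"wx":0,"wy":0,"wz":0,"fingers":0.3},{"x":-0.16,"y":0,"z":0,"wx":0,"wy":0,"wz":0,"fingers":0.3},{"x":-0.18,"y":0,"z":0,"wx":0,"wy":0,"wz":0,"fingers":0.3},{"x":-0.2,"y":0,"z":0,"wx":0,"wy":0,"wz":0,"fingers":0.3},{"x":-0.22,"y":0,"z":0,"wx":0,"wy":0,"wz":0,"fingers":0.3},{"x":-0.24,"y":0,"z":0,"wx":0,"wy":0,"wz":0,"fingers":0.3},{"x":-0.26,"y":0,"z":0,"wx":0,"wy":0,"wz":0,"fingers":0.3},{"x":-0.28,"y":0,"z":0,"wx":0,"wy":0,"wz":0,"fingers":0.3},{"x":-0.3,"y":0,"z":0,"wx":0,"wy":0,"wz":0,"fingers":0.3}]'

```text
clock: 13.65
eef_pos: [457.3, 50.5, 245.6]
tool_rot: [-0.0, 0.707, 0.707, 0.0]
wrist_force: [0.4, -1.3, -2.1]
width: 0.419
finger_force: 30.0
```

play_rows --increments '[{"x":-0.02,"y":0,"z":0,"wx":0,"wy":0,"wz":0,"fingers":0.3},{"x":-0.04,"y":0,"z":0,"wx":0,"wy":0,"wz":0,"fingers":0.3},{"x":-0.06,"y":0,"z":0,"wx":0,"wy":0,"wz":0,"fingers":0.3},{"x":-0.08,"y":0,"z":0,"wx":0,"wy":0,"wz":0,"fingers":0.3},{"x":-0.1,"y":-0.003,"z":0,"wx":0,"wy":0,"wz":0,"fingers":0.3},{"x":-0.12,"y":-0.006,"z":0,"wx":0,"wy":0,"wz":0,"fingers":0.3},{"x":-0.14,"y":-0.01,"z":0,"wx":0,"wy":0,"wz":0,"fingers":0.3},{"x":-0.16,"y":-0.015,"z":0,"wx":0,"wy":0,"wz":0,"fingers":0.3},{"x":-0.18,"y":-0.02,"z":0,"wx":0,"wy":0,"wz":0,"fingers":0.3},{"x":-0.2,"y":-0.024,"z":0,"wx":0,"wy":0,"wz":0,"fingers":0.3},{"x":-0.22,"y":-0.028,"z":0,"wx":0,"wy":0,"wz":0,"fingers":0.3},{"x":-0.235,"y":-0.03,"z":0,"wx":0,"wy":0,"wz":0,"fingers":0.3},{"x":-0.247,"y":-0.031,"z":0,"wx":0,"wy":0,"wz":0,"fingers":0.3},{"x":-0.252,"y":-0.031,"z":0,"wx":0,"wy":0,"wz":0,"fingers":0.3},{"x":-0.252,"y":-0.031,"z":0,"wx":0,"wy":0,"wz":0,"fingers":0.3},{"x":-0.252,"y":-0.031,"z":0,"wx":0,"wy":0,"wz":0,"fingers":0.3}]'

```text
clock: 15.25
eef_pos: [426.5, -199.4, 245.5]
tool_rot: [-0.0, 0.707, 0.707, 0.0]
wrist_force: [-0.6, 0.1, -3.1]
width: 0.419
finger_force: 30.0
```

play_rows --increments '[{"x":0,"y":0,"z":0.015,"wx":0,"wy":0,"wz":0,"fingers":0.3},{"x":0,"y":0,"z":0.028,"wx":0,"wy":0,"wz":0,"fingers":0.3},{"x":0,"y":0,"z":0.034,"wx":0,"wy":0,"wz":0,"fingers":0.3},{"x":0,"y":0,"z":0.037,"wx":0,"wy":0,"wz":0,"fingers":0.3},{"x":0,"y":0,"z":0.038,"wx":0,"wy":0,"wz":0,"fingers":0.3},{"x":0,"y":0,"z":0.038,"wx":0,"wy":0,"wz":0,"fingers":0.3},{"x":0,"y":0,"z":0.038,"wx":0,"wy":0,"wz":0,"fingers":0.3}]'

```text
clock: 15.95
eef_pos: [426.8, -199.9, 207.9]
tool_rot: [0.0, 0.707, 0.707, 0.0]
wrist_force: [-0.3, 0.5, -2.6]
width: 0.418
finger_force: 30.0
```

play_rows --increments '[{"x":0,"y":0,"z":0.001,"wx":0,"wy":0,"wz":0,"fingers":0.3},{"x":0,"y":0,"z":0.002,"wx":0,"wy":0,"wz":0,"fingers":0.3},{"x":0,"y":0,"z":0.002,"wx":0,"wy":0,"wz":0,"fingers":0.3}]'

```text
clock: 16.25
eef_pos: [427.3, -200.2, 206.7]
tool_rot: [0.001, 0.707, 0.707, 0.001]
wrist_force: [-0.9, 0.3, 6.7]
width: 0.417
finger_force: 30.0
```

play_rows --increments '[{"x":0,"y":0,"z":0,"wx":0,"wy":0,"wz":0,"fingers":0.6},{"x":0,"y":0,"z":0,"wx":0,"wy":0,"wz":0,"fingers":0.8},{"x":0,"y":0,"z":0,"wx":0,"wy":0,"wz":0,"fingers":0.8},{"x":0,"y":0,"z":0,"wx":0,"wy":0,"wz":0,"fingers":0.8},{"x":0,"y":0,"z":-0.02,"wx":0,"wy":0,"wz":0,"fingers":0.8},{"x":0,"y":0,"z":-0.05,"wx":0,"wy":0,"wz":0,"fingers":0.8},{"x":0,"y":0,"z":-0.085,"wx":0,"wy":0,"wz":0,"fingers":0.8},{"x":0,"y":0,"z":-0.085,"wx":0,"wy":0,"wz":0,"fingers":0.8}]'

```text
clock: 17.05
eef_pos: [428.2, -200.6, 294.5]
tool_rot: [0.002, 0.707, 0.707, 0.002]
wrist_force: [0.7, -0.8, -0.2]
width: 0.799
finger_force: 0.0
```

play_rows --increments '[{"x":0.02,"y":0.01,"z":0,"wx":0,"wy":0,"wz":0,"fingers":0.8},{"x":0.06,"y":0.02,"z":0,"wx":0,"wy":0,"wz":0,"fingers":0.8},{"x":0.1,"y":0.025,"z":0,"wx":0,"wy":0,"wz":0,"fingers":0.8},{"x":0.14,"y":0.03,"z":0.02,"wx":0,"wy":0,"wz":0,"fingers":0.8},{"x":0.18,"y":0.03,"z":0.04,"wx":0,"wy":0,"wz":0,"fingers":0.8},{"x":0.22,"y":0.03,"z":0.06,"wx":0,"wy":0,"wz":0,"fingers":0.8},{"x":0.26,"y":0.03,"z":0.08,"wx":0,"wy":0,"wz":0,"fingers":0.8},{"x":0.3,"y":0.03,"z":0.1,"wx":0,"wy":0,"wz":0,"fingers":0.8},{"x":0.34,"y":0.03,"z":0.1,"wx":0,"wy":0,"wz":0,"fingers":0.8},{"x":0.38,"y":0.03,"z":0.1,"wx":0,"wy":0,"wz":0,"fingers":0.8},{"x":0.42,"y":0.03,"z":0.1,"wx":0,"wy":0,"wz":0,"fingers":0.8},{"x":0.46,"y":0.03,"z":0.1,"wx":0,"wy":0,"wz":0,"fingers":0.8},{"x":0.48,"y":0.03,"z":0.1,"wx":0,"wy":0,"wz":0,"fingers":0.8},{"x":0.487,"y":0.03,"z":0.1,"wx":0,"wy":0,"wz":0,"fingers":0.8},{"x":0.487,"y":0.03,"z":0.1,"wx":0,"wy":0,"wz":0,"fingers":0.8}]'

```text
clock: 18.55
eef_pos: [456.5, 286.8, 190.1]
tool_rot: [0.0, 0.707, 0.707, -0.001]
wrist_force: [0.3, -0.6, 0.6]
width: 0.799
finger_force: 0.0
```

Run:
```python
from h import *
a,_=env.capture("top");b,_=env.capture("scene")
np.savez("m1.npz",a=a,b=b)
cv2.imwrite("pics/m1.png",np.vstack([cv2.resize(a[150:290,80:480,::-1],None,fx=2,fy=2,interpolation=cv2.INTER_CUBIC),cv2.resize(b[150:290,100:480,::-1],(800,295))]))
```

View pics/m1.png

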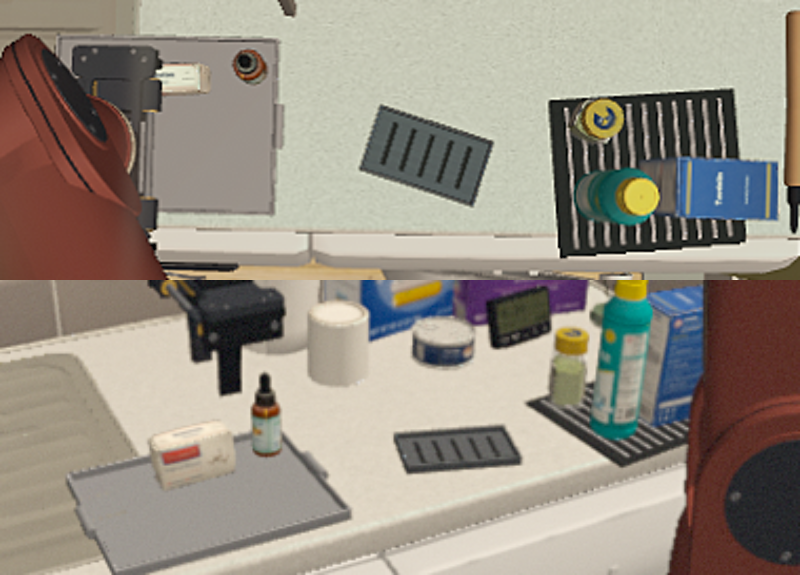

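play_rows --increments '[{"x":0,"y":0.03,"z":0,"wx":0,"wy":0,"wz":0,"fingers":0.8},{"x":0,"y":0.06,"z":0,"wx":0,"wy":0,"wz":0,"fingers":0.8},{"x":0,"y":0.089,"z":0,"wx":0,"wy":0,"wz":0,"fingers":0.8},{"x":0,"y":0.089,"z":0,"wx":0,"wy":0,"wz":0,"fingers":0.8},{"x":0,"y":0.089,"z":0.03,"wx":0,"wy":0,"wz":0,"fingers":0.8},{"x":0,"y":0.089,"z":0.06,"wx":0,"wy":0,"wz":0,"fingers":0.8},{"x":0,"y":0.089,"z":0.08,"wx":0,"wy":0,"wz":0,"fingers":0.8},{"x":0,"y":0.089,"z":0.1,"wx":0,"wy":0,"wz":0,"fingers":0.8},{"x":0,"y":0.089,"z":0.115,"wx":0,"wy":0,"wz":0,"fingers":0.8},{"x":0,"y":0.089,"z":0.13,"wx":0,"wy":0,"wz":0,"fingers":0.8},{"x":0,"y":0.089,"z":0.14,"wx":0,"wy":0,"wz":0,"fingers":0.8},{"x":0,"y":0.089,"z":0.14,"wx":0,"wy":0,"wz":0,"fingers":0.8}]'

```text
clock: 19.85
eef_pos: [544.8, 286.5, 49.3]
tool_rot: [-0.0, 0.707, 0.707, -0.001]
wrist_force: [-0.6, 0.0, 0.1]
width: 0.799
finger_force: 0.0
```

play_rows --increments '[{"x":0,"y":0,"z":0,"wx":0,"wy":0,"wz":0,"fingers":0.6},{"x":0,"y":0,"z":0,"wx":0,"wy":0,"wz":0,"fingers":0.5},{"x":0,"y":0,"z":0,"wx":0,"wy":0,"wz":0,"fingers":0.45},{"x":0,"y":0,"z":0,"wx":0,"wy":0,"wz":0,"fingers":0.4},{"x":0,"y":0,"z":0,"wx":0,"wy":0,"wz":0,"fingers":0.3},{"x":0,"y":0,"z":0,"wx":0,"wy":0,"wz":0,"fingers":0.3},{"x":0,"y":0,"z":0,"wx":0,"wy":0,"wz":0,"fingers":0.3}]' --grip_force 12

```text
clock: 20.55
eef_pos: [545.7, 287.3, 50.8]
tool_rot: [0.0, 0.707, 0.707, 0.0]
wrist_force: [-0.7, -0.5, 3.6]
width: 0.412
finger_force: 11.7
```

play_rows --increments '[{"x":0,"y":0,"z":-0.01,"wx":0,"wy":0,"wz":0,"fingers":0.3},{"x":0,"y":0,"z":-0.03,"wx":0,"wy":0,"wz":0,"fingers":0.3},{"x":0,"y":0,"z":-0.055,"wx":0,"wy":0,"wz":0,"fingers":0.3},{"x":0,"y":0,"z":-0.08,"wx":0,"wy":0,"wz":0,"fingers":0.3},{"x":0,"y":-0.015,"z":-0.08,"wx":0,"wy":0,"wz":0,"fingers":0.3},{"x":0,"y":-0.04,"z":-0.08,"wx":0,"wy":0,"wz":0,"fingers":0.3},{"x":0,"y":-0.065,"z":-0.08,"wx":0,"wy":0,"wz":0,"fingers":0.3},{"x":0,"y":-0.075,"z":-0.08,"wx":0,"wy":0,"wz":0,"fingers":0.3},{"x":0,"y":-0.075,"z":-0.08,"wx":0,"wy":0,"wz":0,"fingers":0.3}]'

```text
clock: 21.45
eef_pos: [469.7, 287.5, 131.1]
tool_rot: [-0.0, 0.707, 0.708, 0.0]
wrist_force: [0.7, 0.4, -0.5]
width: 0.417
finger_force: 11.7
```

play_rows --increments '[{"x":-0.01,"y":0,"z":0,"wx":0,"wy":0,"wz":0.0,"fingers":0.3},{"x":-0.03,"y":0,"z":0,"wx":0,"wy":0,"wz":0.02,"fingers":0.3},{"x":-0.06,"y":0,"z":0,"wx":0,"wy":0,"wz":0.05,"fingers":0.3},{"x":-0.09,"y":0,"z":0,"wx":0,"wy":0,"wz":0.08,"fingers":0.3},{"x":-0.12,"y":0,"z":0,"wx":0,"wy":0,"wz":0.11,"fingers":0.3},{"x":-0.15,"y":0,"z":0,"wx":0,"wy":0,"wz":0.14,"fingers":0.3},{"x":-0.18,"y":0,"z":0,"wx":0,"wy":0,"wz":0.17,"fingers":0.3},{"x":-0.21,"y":0,"z":0,"wx":0,"wy":0,"wz":0.2,"fingers":0.3},{"x":-0.24,"y":0,"z":0,"wx":0,"wy":0,"wz":0.23,"fingers":0.3},{"x":-0.265,"y":0,"z":0,"wx":0,"wy":0,"wz":0.26,"fingers":0.3},{"x":-0.285,"y":0,"z":0,"wx":0,"wy":0,"wz":0.29,"fingers":0.3},{"x":-0.294,"y":0,"z":0,"wx":0,"wy":0,"wz":0.3,"fingers":0.3},{"x":-0.294,"y":0,"z":0,"wx":0,"wy":0,"wz":0.3,"fingers":0.3},{"x":-0.294,"y":0,"z":0,"wx":0,"wy":0,"wz":0.3,"fingers":0.3}]'

```text
clock: 22.85
eef_pos: [470.6, -5.9, 130.5]
tool_rot: [-0.0, 0.804, 0.594, 0.0]
wrist_force: [0.5, 0.2, -0.9]
width: 0.417
finger_force: 11.7
```

play_rows --increments '[{"x":0,"y":0,"z":0.02,"wx":0,"wy":0,"wz":0,"fingers":0.3},{"x":0,"y":0,"z":0.04,"wx":0,"wy":0,"wz":0,"fingers":0.3},{"x":0,"y":0,"z":0.055,"wx":0,"wy":0,"wz":0,"fingers":0.3},{"x":0,"y":0,"z":0.066,"wx":0,"wy":0,"wz":0,"fingers":0.3},{"x":0,"y":0,"z":0.073,"wx":0,"wy":0,"wz":0,"fingers":0.3},{"x":0,"y":0,"z":0.077,"wx":0,"wy":0,"wz":0,"fingers":0.3},{"x":0,"y":0,"z":0.078,"wx":0,"wy":0,"wz":0,"fingers":0.3},{"x":0,"y":0,"z":0.078,"wx":0,"wy":0,"wz":0,"fingers":0.3}]'

```text
clock: 23.65
eef_pos: [470.8, -6.8, 52.9]
tool_rot: [0.0, 0.805, 0.594, 0.0]
wrist_force: [0.6, 0.1, -0.2]
width: 0.412
finger_force: 11.7
```

play_rows --increments '[{"x":0,"y":0,"z":0.001,"wx":0,"wy":0,"wz":0,"fingers":0.3},{"x":0,"y":0,"z":0.002,"wx":0,"wy":0,"wz":0,"fingers":0.3},{"x":0,"y":0,"z":0.003,"wx":0,"wy":0,"wz":0,"fingers":0.3},{"x":0,"y":0,"z":0.003,"wx":0,"wy":0,"wz":0,"fingers":0.3}]'

```text
clock: 24.05
eef_pos: [471.0, -6.8, 50.4]
tool_rot: [0.0, 0.805, 0.594, 0.001]
wrist_force: [-3.0, 0.1, 10.1]
width: 0.415
finger_force: 11.9
```

play_rows --increments '[{"x":0,"y":0,"z":-0.001,"wx":0,"wy":0,"wz":0,"fingers":0.5},{"x":0,"y":0,"z":-0.001,"wx":0,"wy":0,"wz":0,"fingers":0.75},{"x":0,"y":0,"z":-0.001,"wx":0,"wy":0,"wz":0,"fingers":0.75},{"x":0,"y":0,"z":-0.001,"wx":0,"wy":0,"wz":0,"fingers":0.75},{"x":0,"y":0,"z":-0.01,"wx":0,"wy":0,"wz":0,"fingers":0.75},{"x":0,"y":0,"z":-0.03,"wx":0,"wy":0,"wz":0,"fingers":0.75},{"x":0,"y":0,"z":-0.06,"wx":0,"wy":0,"wz":0,"fingers":0.75},{"x":0,"y":0,"z":-0.1,"wx":0,"wy":0,"wz":0,"fingers":0.75},{"x":0,"y":0,"z":-0.14,"wx":0,"wy":0,"wz":0,"fingers":0.75},{"x":0,"y":0,"z":-0.18,"wx":0,"wy":0,"wz":0,"fingers":0.75},{"x":0,"y":0,"z":-0.22,"wx":0,"wy":0,"wz":0,"fingers":0.75},{"x":0,"y":0,"z":-0.24,"wx":0,"wy":0,"wz":0,"fingers":0.75},{"x":0,"y":0,"z":-0.24,"wx":0,"wy":0,"wz":0,"fingers":0.75}]'

```text
clock: 25.35
eef_pos: [471.8, -7.0, 293.2]
tool_rot: [0.001, 0.805, 0.593, 0.003]
wrist_force: [-0.1, 0.2, -0.7]
width: 0.751
finger_force: 0.0
```

play_rows --increments '[{"x":-0.03,"y":0.002,"z":0,"wx":0,"wy":0,"wz":-0.05,"fingers":0.75},{"x":-0.07,"y":0.005,"z":0,"wx":0,"wy":0,"wz":-0.11,"fingers":0.75},{"x":-0.11,"y":0.008,"z":0,"wx":0,"wy":0,"wz":-0.17,"fingers":0.75},{"x":-0.15,"y":0.011,"z":0,"wx":0,"wy":0,"wz":-0.23,"fingers":0.75},{"x":-0.185,"y":0.013,"z":0,"wx":0,"wy":0,"wz":-0.28,"fingers":0.75},{"x":-0.198,"y":0.014,"z":0,"wx":0,"wy":0,"wz":-0.3,"fingers":0.75},{"x":-0.198,"y":0.014,"z":0,"wx":0,"wy":0,"wz":-0.3,"fingers":0.75},{"x":-0.198,"y":0.014,"z":0,"wx":0,"wy":0,"wz":-0.3,"fingers":0.75}]'

```text
clock: 26.15
eef_pos: [425.2, -199.3, 289.1]
tool_rot: [-0.0, 0.707, 0.707, -0.0]
wrist_force: [0.2, 0.2, -0.6]
width: 0.749
finger_force: 0.0
```

Run:
```python
from h import *
a,_=env.capture("top");b,_=env.capture("scene")
cv2.imwrite("pics/m2.png",np.vstack([cv2.resize(a[150:290,80:480,::-1],None,fx=2,fy=2,interpolation=cv2.INTER_CUBIC),cv2.resize(b[150:290,100:480,::-1],(800,295))]))
```

```text
(no output)
```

View pics/m2.png

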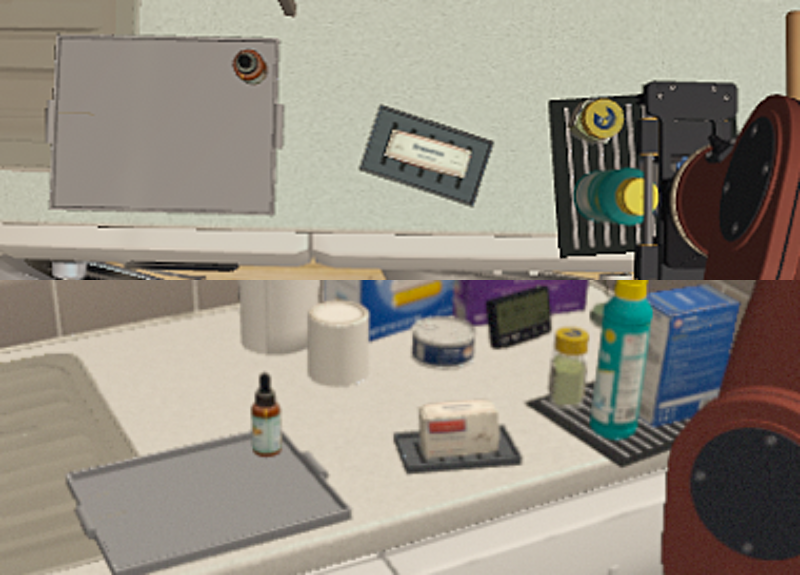

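The carton lies centred in the dish (crop about 425,153), and the bottle and box stand on the mat. Next I fetch the bottle.

play_rows --increments '[{"x":-0.001,"y":0.002,"z":0.02,"wx":0,"wy":0,"wz":0,"fingers":0.75},{"x":-0.001,"y":0.002,"z":0.04,"wx":0,"wy":0,"wz":0,"fingers":0.75},{"x":-0.001,"y":0.002,"z":0.06,"wx":0,"wy":0,"wz":0,"fingers":0.7},{"x":-0.001,"y":0.002,"z":0.075,"wx":0,"wy":0,"wz":0,"fingers":0.65},{"x":-0.001,"y":0.002,"z":0.082,"wx":0,"wy":0,"wz":0,"fingers":0.6},{"x":-0.001,"y":0.002,"z":0.082,"wx":0,"wy":0,"wz":0,"fingers":0.55},{"x":-0.001,"y":0.002,"z":0.082,"wx":0,"wy":0,"wz":0,"fingers":0.55}]'

```text
clock: 26.95
eef_pos: [427.8, -200.8, 208.1]
tool_rot: [0.0, 0.707, 0.707, 0.0]
wrist_force: [0.1, -1.3, 0.3]
width: 0.567
finger_force: 0.0
```

play_rows --increments '[{"x":0,"y":0,"z":0,"wx":0,"wy":0,"wz":0,"fingers":0.47},{"x":0,"y":0,"z":0,"wx":0,"wy":0,"wz":0,"fingers":0.44},{"x":0,"y":0,"z":0,"wx":0,"wy":0,"wz":0,"fingers":0.41},{"x":0,"y":0,"z":0,"wx":0,"wy":0,"wz":0,"fingers":0.3},{"x":0,"y":0,"z":0,"wx":0,"wy":0,"wz":0,"fingers":0.3},{"x":0,"y":0,"z":0,"wx":0,"wy":0,"wz":0,"fingers":0.3}]' --grip_force 30

```text
clock: 27.55
eef_pos: [427.7, -201.2, 207.9]
tool_rot: [0.0, 0.707, 0.707, 0.0]
wrist_force: [0.6, 0.2, 3.5]
width: 0.416
finger_force: 30.0
```

play_rows --increments '[{"x":0,"y":0,"z":-0.008,"wx":0,"wy":0,"wz":0,"fingers":0.3},{"x":0,"y":0,"z":-0.02,"wx":0,"wy":0,"wz":0,"fingers":0.3},{"x":0,"y":0,"z":-0.04,"wx":0,"wy":0,"wz":0,"fingers":0.3},{"x":0,"y":0,"z":-0.06,"wx":0,"wy":0,"wz":0,"fingers":0.3},{"x":0,"y":0,"z":-0.075,"wx":0,"wy":0,"wz":0,"fingers":0.3},{"x":0.008,"y":0,"z":-0.085,"wx":0,"wy":0,"wz":0,"fingers":0.3},{"x":0.02,"y":0.004,"z":-0.085,"wx":0,"wy":0,"wz":0,"fingers":0.3},{"x":0.04,"y":0.008,"z":-0.085,"wx":0,"wy":0,"wz":0,"fingers":0.3},{"x":0.06,"y":0.012,"z":-0.085,"wx":0,"wy":0,"wz":0,"fingers":0.3},{"x":0.08,"y":0.016,"z":-0.085,"wx":0,"wy":0,"wz":0,"fingers":0.3},{"x":0.1,"y":0.02,"z":-0.085,"wx":0,"wy":0,"wz":0,"fingers":0.3},{"x":0.12,"y":0.024,"z":-0.085,"wx":0,"wy":0,"wz":0,"fingers":0.3},{"x":0.14,"y":0.027,"z":-0.085,"wx":0,"wy":0,"wz":0,"fingers":0.3},{"x":0.16,"y":0.03,"z":-0.085,"wx":0,"wy":0,"wz":0,"fingers":0.3},{"x":0.18,"y":0.03,"z":-0.085,"wx":0,"wy":0,"wz":0,"fingers":0.3},{"x":0.2,"y":0.03,"z":-0.085,"wx":0,"wy":0,"wz":0,"fingers":0.3},{"x":0.22,"y":0.03,"z":-0.085,"wx":0,"wy":0,"wz":0,"fingers":0.3},{"x":0.24,"y":0.03,"z":-0.085,"wx":0,"wy":0,"wz":0,"fingers":0.3},{"x":0.26,"y":0.03,"z":-0.085,"wx":0,"wy":0,"wz":0,"fingers":0.3}]'

```text
clock: 29.45
eef_pos: [456.5, 60.8, 291.6]
tool_rot: [-0.0, 0.707, 0.707, -0.001]
wrist_force: [0.7, -0.1, -3.4]
width: 0.418
finger_force: 30.0
```

play_rows --increments '[{"x":0.02,"y":0,"z":0,"wx":0,"wy":0,"wz":0,"fingers":0.3},{"x":0.04,"y":0,"z":0,"wx":0,"wy":0,"wz":0,"fingers":0.3},{"x":0.06,"y":0,"z":0,"wx":0,"wy":0,"wz":0,"fingers":0.3},{"x":0.08,"y":0,"z":0,"wx":0,"wy":0,"wz":0,"fingers":0.3},{"x":0.1,"y":0,"z":0,"wx":0,"wy":0,"wz":0,"fingers":0.3},{"x":0.12,"y":0,"z":0,"wx":0,"wy":0,"wz":0,"fingers":0.3},{"x":0.14,"y":0,"z":0,"wx":0,"wy":0,"wz":0,"fingers":0.3},{"x":0.16,"y":0,"z":0,"wx":0,"wy":0,"wz":0,"fingers":0.3},{"x":0.18,"y":0,"z":0,"wx":0,"wy":0,"wz":0,"fingers":0.3},{"x":0.2,"y":0,"z":0,"wx":0,"wy":0,"wz":0,"fingers":0.3},{"x":0.22,"y":0,"z":0,"wx":0,"wy":0,"wz":0,"fingers":0.3},{"x":0.24,"y":0,"z":0,"wx":0,"wy":0,"wz":0,"fingers":0.3},{"x":0.26,"y":0,"z":0,"wx":0,"wy":0,"wz":0,"fingers":0.3},{"x":0.275,"y":0,"z":0.01,"wx":0,"wy":0,"wz":0,"fingers":0.3},{"x":0.287,"y":0,"z":0.025,"wx":0,"wy":0,"wz":0,"fingers":0.3},{"x":0.292,"y":0,"z":0.04,"wx":0,"wy":0,"wz":0,"fingers":0.3},{"x":0.292,"y":0,"z":0.05,"wx":0,"wy":0,"wz":0,"fingers":0.3},{"x":0.292,"y":0,"z":0.05,"wx":0,"wy":0,"wz":0,"fingers":0.3},{"x":0.292,"y":0,"z":0.05,"wx":0,"wy":0,"wz":0,"fingers":0.3}]'

```text
clock: 31.35
eef_pos: [457.7, 349.9, 242.5]
tool_rot: [0.0, 0.708, 0.707, -0.0]
wrist_force: [0.5, -0.2, -2.1]
width: 0.417
finger_force: 30.0
```

play_rows --increments '[{"x":0.001,"y":0,"z":0.012,"wx":0,"wy":0,"wz":0,"fingers":0.3},{"x":0.001,"y":0,"z":0.024,"wx":0,"wy":0,"wz":0,"fingers":0.3},{"x":0.001,"y":0,"z":0.03,"wx":0,"wy":0,"wz":0,"fingers":0.3},{"x":0.001,"y":0,"z":0.034,"wx":0,"wy":0,"wz":0,"fingers":0.3},{"x":0.001,"y":0,"z":0.034,"wx":0,"wy":0,"wz":0,"fingers":0.3},{"x":0.001,"y":0,"z":0.034,"wx":0,"wy":0,"wz":0,"fingers":0.3}]'

```text
clock: 31.95
eef_pos: [457.5, 351.9, 208.7]
tool_rot: [0.0, 0.707, 0.707, 0.0]
wrist_force: [0.0, -0.9, -2.1]
width: 0.416
finger_force: 30.0
```

play_rows --increments '[{"x":0,"y":0,"z":0.001,"wx":0,"wy":0,"wz":0,"fingers":0.3},{"x":0,"y":0,"z":0.002,"wx":0,"wy":0,"wz":0,"fingers":0.3},{"x":0,"y":0,"z":0.002,"wx":0,"wy":0,"wz":0,"fingers":0.3}]'

```text
clock: 32.25
eef_pos: [457.6, 352.0, 207.0]
tool_rot: [-0.0, 0.707, 0.707, 0.0]
wrist_force: [0.7, -0.2, -1.0]
width: 0.415
finger_force: 30.0
```

play_rows --increments '[{"x":0,"y":0,"z":0.001,"wx":0,"wy":0,"wz":0,"fingers":0.3},{"x":0,"y":0,"z":0.001,"wx":0,"wy":0,"wz":0,"fingers":0.3},{"x":0,"y":0,"z":0.001,"wx":0,"wy":0,"wz":0,"fingers":0.3}]'

```text
clock: 32.55
eef_pos: [457.9, 352.2, 206.9]
tool_rot: [-0.0, 0.707, 0.707, 0.001]
wrist_force: [-1.9, -1.8, 6.5]
width: 0.419
finger_force: 30.0
```

Contact is made, so I release the bottle, rise and return to the box.

play_rows --increments '[{"x":0,"y":0,"z":0,"wx":0,"wy":0,"wz":0,"fingers":0.6},{"x":0,"y":0,"z":0,"wx":0,"wy":0,"wz":0,"fingers":0.8},{"x":0,"y":0,"z":0,"wx":0,"wy":0,"wz":0,"fingers":0.8},{"x":0,"y":0,"z":0,"wx":0,"wy":0,"wz":0,"fingers":0.8},{"x":0,"y":0,"z":-0.02,"wx":0,"wy":0,"wz":0,"fingers":0.8},{"x":0,"y":0,"z":-0.05,"wx":0,"wy":0,"wz":0,"fingers":0.8},{"x":0,"y":0,"z":-0.08,"wx":0,"wy":0,"wz":0,"fingers":0.8},{"x":0,"y":0,"z":-0.08,"wx":0,"wy":0,"wz":0,"fingers":0.8}]'

```text
clock: 33.35
eef_pos: [458.8, 352.9, 289.9]
tool_rot: [0.0, 0.707, 0.707, 0.003]
wrist_force: [0.9, 0.2, -0.2]
width: 0.797
finger_force: 0.0
```

play_rows --increments '[{"x":-0.02,"y":0,"z":0,"wx":0,"wy":0,"wz":0,"fingers":1},{"x":-0.06,"y":0,"z":0,"wx":0,"wy":0,"wz":0,"fingers":1},{"x":-0.1,"y":0,"z":0,"wx":0,"wy":0,"wz":0,"fingers":1},{"x":-0.14,"y":0,"z":0,"wx":0,"wy":0,"wz":0,"fingers":1},{"x":-0.18,"y":0,"z":0,"wx":0,"wy":0,"wz":0,"fingers":1},{"x":-0.22,"y":0,"z":0,"wx":0,"wy":0,"wz":0,"fingers":1},{"x":-0.26,"y":0,"z":0,"wx":0,"wy":0,"wz":0,"fingers":1},{"x":-0.3,"y":0,"z":0,"wx":0,"wy":0,"wz":0,"fingers":1},{"x":-0.34,"y":0,"z":0,"wx":0,"wy":0,"wz":0,"fingers":1},{"x":-0.38,"y":0,"z":0,"wx":0,"wy":0,"wz":0,"fingers":1},{"x":-0.42,"y":0,"z":0,"wx":0,"wy":0,"wz":0,"fingers":1},{"x":-0.46,"y":0,"z":0,"wx":0,"wy":0,"wz":0,"fingers":1},{"x":-0.5,"y":-0.005,"z":0,"wx":0,"wy":0,"wz":0,"fingers":1},{"x":-0.54,"y":-0.01,"z":0,"wx":0,"wy":0,"wz":0,"fingers":1},{"x":-0.58,"y":-0.015,"z":0,"wx":0,"wy":0,"wz":0,"fingers":1},{"x":-0.62,"y":-0.02,"z":0,"wx":0,"wy":0,"wz":0,"fingers":1},{"x":-0.65,"y":-0.02,"z":0,"wx":0,"wy":0,"wz":0,"fingers":1},{"x":-0.659,"y":-0.02,"z":0,"wx":0,"wy":0,"wz":0,"fingers":1},{"x":-0.659,"y":-0.02,"z":0,"wx":0,"wy":0,"wz":0,"fingers":1},{"x":-0.659,"y":-0.02,"z":0,"wx":0,"wy":0,"wz":0,"fingers":1}]'

```text
clock: 35.35
eef_pos: [437.1, -306.1, 284.9]
tool_rot: [-0.001, 0.707, 0.707, -0.0]
wrist_force: [0.4, 0.7, 0.1]
width: 0.995
finger_force: 0.0
```

play_rows --increments '[{"x":-0.001,"y":0,"z":0.03,"wx":0,"wy":0,"wz":0,"fingers":1},{"x":-0.001,"y":0,"z":0.06,"wx":0,"wy":0,"wz":0,"fingers":1},{"x":-0.001,"y":0,"z":0.085,"wx":0,"wy":0,"wz":0,"fingers":1},{"x":-0.001,"y":0,"z":0.1,"wx":0,"wy":0,"wz":0,"fingers":1},{"x":-0.001,"y":0,"z":0.115,"wx":0,"wy":0,"wz":0,"fingers":1},{"x":-0.001,"y":0,"z":0.13,"wx":0,"wy":0,"wz":0,"fingers":1},{"x":-0.001,"y":0,"z":0.145,"wx":0,"wy":0,"wz":0,"fingers":1},{"x":-0.001,"y":0,"z":0.16,"wx":0,"wy":0,"wz":0,"fingers":1},{"x":-0.001,"y":0,"z":0.165,"wx":0,"wy":0,"wz":0,"fingers":1},{"x":-0.001,"y":0,"z":0.165,"wx":0,"wy":0,"wz":0,"fingers":1}]'

```text
clock: 36.35
eef_pos: [437.0, -308.1, 119.8]
tool_rot: [-0.001, 0.707, 0.707, -0.0]
wrist_force: [-0.4, -0.5, -0.0]
width: 1.0
finger_force: 0.0
```

play_rows --increments '[{"x":0,"y":0,"z":0,"wx":0,"wy":0,"wz":0,"fingers":0.85},{"x":0,"y":0,"z":0,"wx":0,"wy":0,"wz":0,"fingers":0.8},{"x":0,"y":0,"z":0,"wx":0,"wy":0,"wz":0,"fingers":0.75},{"x":0,"y":0,"z":0,"wx":0,"wy":0,"wz":0,"fingers":0.6},{"x":0,"y":0,"z":0,"wx":0,"wy":0,"wz":0,"fingers":0.6},{"x":0,"y":0,"z":0,"wx":0,"wy":0,"wz":0,"fingers":0.6}]' --grip_force 25

```text
clock: 36.95
eef_pos: [437.7, -308.2, 121.0]
tool_rot: [0.0, 0.707, 0.707, 0.0]
wrist_force: [-0.8, 1.4, 4.6]
width: 0.754
finger_force: 24.9
```

play_rows --increments '[{"x":0,"y":0,"z":-0.01,"wx":0,"wy":0,"wz":0,"fingers":0.6},{"x":0,"y":0,"z":-0.03,"wx":0,"wy":0,"wz":0,"fingers":0.6},{"x":0,"y":0,"z":-0.055,"wx":0,"wy":0,"wz":0,"fingers":0.6},{"x":0,"y":0,"z":-0.075,"wx":0,"wy":0,"wz":0,"fingers":0.6},{"x":0.01,"y":0,"z":-0.085,"wx":0,"wy":0,"wz":0,"fingers":0.6},{"x":0.03,"y":0.003,"z":-0.085,"wx":0,"wy":0,"wz":0,"fingers":0.6},{"x":0.055,"y":0.006,"z":-0.085,"wx":0,"wy":0,"wz":0,"fingers":0.6},{"x":0.08,"y":0.009,"z":-0.085,"wx":0,"wy":0,"wz":0,"fingers":0.6},{"x":0.105,"y":0.012,"z":-0.085,"wx":0,"wy":0,"wz":0,"fingers":0.6},{"x":0.13,"y":0.016,"z":-0.085,"wx":0,"wy":0,"wz":0,"fingers":0.6},{"x":0.155,"y":0.016,"z":-0.085,"wx":0,"wy":0,"wz":0,"fingers":0.6},{"x":0.18,"y":0.016,"z":-0.085,"wx":0,"wy":0,"wz":0,"fingers":0.6},{"x":0.205,"y":0.016,"z":-0.085,"wx":0,"wy":0,"wz":0,"fingers":0.6},{"x":0.23,"y":0.016,"z":-0.085,"wx":0,"wy":0,"wz":0,"fingers":0.6},{"x":0.255,"y":0.016,"z":-0.085,"wx":0,"wy":0,"wz":0,"fingers":0.6},{"x":0.28,"y":0.016,"z":-0.085,"wx":0,"wy":0,"wz":0,"fingers":0.6},{"x":0.3,"y":0.016,"z":-0.085,"wx":0,"wy":0,"wz":0,"fingers":0.6}]'

```text
clock: 38.65
eef_pos: [452.9, -7.0, 205.8]
tool_rot: [-0.0, 0.707, 0.707, -0.0]
wrist_force: [0.7, 1.1, -2.3]
width: 0.754
finger_force: 24.9
```

play_rows --increments '[{"x":0.025,"y":0,"z":0,"wx":0,"wy":0,"wz":0,"fingers":0.6},{"x":0.05,"y":0,"z":0,"wx":0,"wy":0,"wz":0,"fingers":0.6},{"x":0.075,"y":0,"z":0,"wx":0,"wy":0,"wz":0,"fingers":0.6},{"x":0.1,"y":0,"z":0,"wx":0,"wy":0,"wz":0,"fingers":0.6},{"x":0.125,"y":0,"z":0,"wx":0,"wy":0,"wz":0,"fingers":0.6},{"x":0.15,"y":0,"z":0,"wx":0,"wy":0,"wz":0,"fingers":0.6},{"x":0.175,"y":0,"z":0,"wx":0,"wy":0,"wz":0,"fingers":0.6},{"x":0.2,"y":0,"z":0,"wx":0,"wy":0,"wz":0,"fingers":0.6},{"x":0.22,"y":0,"z":0.01,"wx":0,"wy":0,"wz":0,"fingers":0.6},{"x":0.233,"y":0,"z":0.03,"wx":0,"wy":0,"wz":0,"fingers":0.6},{"x":0.238,"y":0,"z":0.05,"wx":0,"wy":0,"wz":0,"fingers":0.6},{"x":0.238,"y":0,"z":0.06,"wx":0,"wy":0,"wz":0,"fingers":0.6},{"x":0.238,"y":0,"z":0.06,"wx":0,"wy":0,"wz":0,"fingers":0.6},{"x":0.238,"y":0,"z":0.06,"wx":0,"wy":0,"wz":0,"fingers":0.6}]'

```text
clock: 40.05
eef_pos: [453.7, 229.2, 145.9]
tool_rot: [0.0, 0.707, 0.707, -0.0]
wrist_force: [-0.0, 0.9, -2.7]
width: 0.757
finger_force: 24.9
```

play_rows --increments '[{"x":0.001,"y":0,"z":0.01,"wx":0,"wy":0,"wz":0,"fingers":0.6},{"x":0.001,"y":0,"z":0.018,"wx":0,"wy":0,"wz":0,"fingers":0.6},{"x":0.001,"y":0,"z":0.023,"wx":0,"wy":0,"wz":0,"fingers":0.6},{"x":0.001,"y":0,"z":0.025,"wx":0,"wy":0,"wz":0,"fingers":0.6},{"x":0.001,"y":0,"z":0.025,"wx":0,"wy":0,"wz":0,"fingers":0.6},{"x":0.001,"y":0,"z":0.025,"wx":0,"wy":0,"wz":0,"fingers":0.6}]'

```text
clock: 40.65
eef_pos: [453.5, 230.9, 120.7]
tool_rot: [0.0, 0.707, 0.707, 0.0]
wrist_force: [-0.1, -0.2, -2.9]
width: 0.755
finger_force: 24.9
```

play_rows --increments '[{"x":0,"y":0,"z":0.001,"wx":0,"wy":0,"wz":0,"fingers":0.6},{"x":0,"y":0,"z":0.002,"wx":0,"wy":0,"wz":0,"fingers":0.6},{"x":0,"y":0,"z":0.002,"wx":0,"wy":0,"wz":0,"fingers":0.6},{"x":0,"y":0,"z":0.002,"wx":0,"wy":0,"wz":0,"fingers":0.6}]'

```text
clock: 41.05
eef_pos: [453.6, 231.0, 119.9]
tool_rot: [-0.0, 0.707, 0.707, 0.0]
wrist_force: [-4.3, -2.3, 12.4]
width: 0.761
finger_force: 24.9
```

Contact is made, so I release the box, rise straight up and move aside over the free middle.

play_rows --increments '[{"x":0,"y":0,"z":-0.001,"wx":0,"wy":0,"wz":0,"fingers":0.85},{"x":0,"y":0,"z":-0.001,"wx":0,"wy":0,"wz":0,"fingers":1},{"x":0,"y":0,"z":-0.001,"wx":0,"wy":0,"wz":0,"fingers":1},{"x":0,"y":0,"z":-0.001,"wx":0,"wy":0,"wz":0,"fingers":1},{"x":0,"y":0,"z":-0.01,"wx":0,"wy":0,"wz":0,"fingers":1},{"x":0,"y":0,"z":-0.03,"wx":0,"wy":0,"wz":0,"fingers":1},{"x":0,"y":0,"z":-0.06,"wx":0,"wy":0,"wz":0,"fingers":1},{"x":0,"y":0,"z":-0.1,"wx":0,"wy":0,"wz":0,"fingers":1},{"x":0,"y":0,"z":-0.14,"wx":0,"wy":0,"wz":0,"fingers":1},{"x":0,"y":0,"z":-0.16,"wx":0,"wy":0,"wz":0,"fingers":1},{"x":-0.04,"y":0,"z":-0.16,"wx":0,"wy":0,"wz":0,"fingers":1},{"x":-0.08,"y":0,"z":-0.16,"wx":0,"wy":0,"wz":0,"fingers":1},{"x":-0.12,"y":0,"z":-0.16,"wx":0,"wy":0,"wz":0,"fingers":1},{"x":-0.16,"y":0,"z":-0.16,"wx":0,"wy":0,"wz":0,"fingers":1},{"x":-0.2,"y":0,"z":-0.16,"wx":0,"wy":0,"wz":0,"fingers":1},{"x":-0.24,"y":0,"z":-0.16,"wx":0,"wy":0,"wz":0,"fingers":1},{"x":-0.28,"y":0,"z":-0.16,"wx":0,"wy":0,"wz":0,"fingers":1},{"x":-0.32,"y":0,"z":-0.16,"wx":0,"wy":0,"wz":0,"fingers":1},{"x":-0.34,"y":0,"z":-0.16,"wx":0,"wy":0,"wz":0,"fingers":1},{"x":-0.34,"y":0,"z":-0.16,"wx":0,"wy":0,"wz":0,"fingers":1}]'

```text
clock: 43.05
eef_pos: [453.0, -112.5, 279.3]
tool_rot: [0.0, 0.709, 0.705, 0.0]
wrist_force: [0.2, 0.3, 0.3]
width: 1.0
finger_force: 0.0
```

Run:
```python
from h import *
np.set_printoptions(suppress=True,precision=1)
def meas(im):
    hsv=cv2.cvtColor(im,cv2.COLOR_RGB2HSV)[160:265,95:230]
    m=(hsv[...,0]>20)&(hsv[...,0]<35)&(hsv[...,1]>130);m[:,45:]=0
    b=(hsv[...,0]>98)&(hsv[...,0]<125)&(hsv[...,1]>90)
    out=[]
    for k in(m,b):
        v,u=np.nonzero(k);out+= [k.sum(),u.mean()+95,v.mean()+160]
    return np.array(out)
t=np.load("top0.npz")["im"]; im,d=env.capture("top"); b,_=env.capture("scene")
p,q=meas(t),meas(im);print(p,q)
for i,z in((1,208),(4,150)): print(plane("top",[q[i:i+2]],z)-plane("top",[p[i:i+2]],z))
cv2.imwrite("pics/f.png",np.vstack([cv2.resize(im[150:290,80:480,::-1],None,fx=2,fy=2,interpolation=cv2.INTER_CUBIC),cv2.resize(b[150:290,100:480,::-1],(800,295))]))
```

```text
[ 329.   111.5  225.2 1330.   176.9  230.9] [ 325.   111.1  225.9 1320.   176.4  230.8]
[[-1.3  0.9  0. ]]
[[0.1 0.9 0. ]]
```

View pics/f.png

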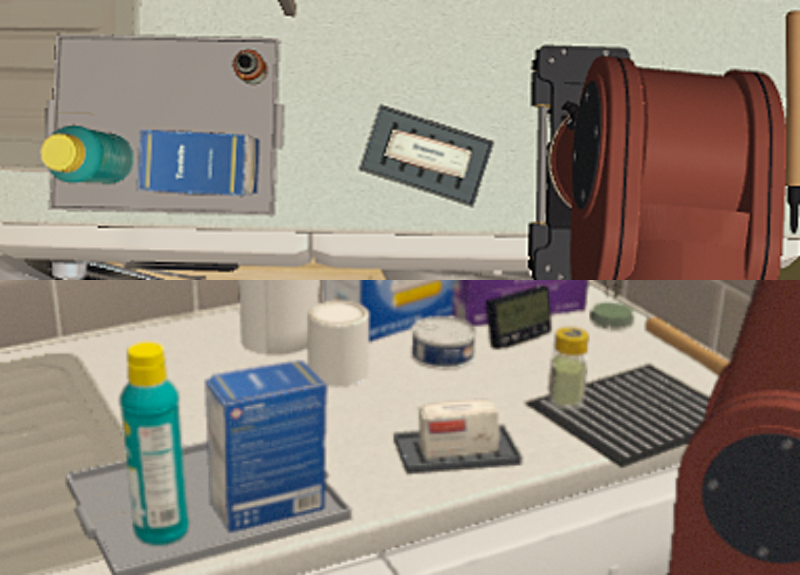

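The bottle and box are back within about 2 mm of their start spots. The carton stands in the dish, everything is upright and the arm is clear.

```bash
python3 -c "
from plant import env
print(env.hand_in())"
```

```text
the job is handed in; nothing more can be done
None
```

The job is handed in: the carton stands lengthwise in the dish, the bottle and tall box are back within about 2 mm of their start spots, and the vial and jar were not moved; the hand-in returned no verdict.

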